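# Clear the paint bench: pots to their colour trays, brushes to the brush tray

## Task

Clear up after painting: set each of the three glass paint pots (orange, brown, green) down gently, not dropped, to stand upright in the empty front bay of the tray of its own colour, and lay both brushes flat in the white enamel brush tray, side by side, not one on top of the other or over the rim. The little yellow bird has just been painted and is still wet: do not touch it or shift it.

Things in the scene. Friction and masses are not known exactly. Their poses are not given: they have to be found in the camera images.
- pot_orange: Paint pot: squat round glass jar full of orange paint with a ribbed orange screw cap; 46 mm in diameter (jar and cap alike), 58 mm tall, the cap is the top 17 mm, about 0.12 kg. Stands upright and loose on the table. Origin: centre of its underside, z up.
- pot_brown: Paint pot: squat round glass jar full of brown paint with a ribbed brown screw cap; 46 mm in diameter (jar and cap alike), 58 mm tall, the cap is the top 17 mm, about 0.12 kg. Stands upright and loose on the table. Origin: centre of its underside, z up.
- pot_green: Paint pot: squat round glass jar full of green paint with a ribbed green screw cap; 46 mm in diameter (jar and cap alike), 58 mm tall, the cap is the top 17 mm, about 0.12 kg. Stands upright and loose on the table. Origin: centre of its underside, z up.
- brush_flat: Flat brush, red handle, grey ferrule, tan bristles with orange tip; 190 mm long, lying flat and loose, 35 g, stiff. Origin: underside of the handle at the balance point; z up, x along the brush to the bristles, which end 85 mm ahead; the handle ends 105 mm behind. Handle 12 mm wide, 10 mm high from 45 mm behind to 25 mm ahead of the origin; ferrule and head 24 mm wide, 10 mm high.
- brush_small: Small pointed brush, blue handle with white end, brass ferrule, thin black tip; 183 mm long, lying flat and loose, 25 g, stiff. Origin: underside of the handle near the balance point; z up, x along the brush to the tip, which ends 88 mm ahead; the handle ends 95 mm behind. Handle 10 mm wide and high from 45 mm behind to 35 mm ahead of the origin, nowhere larger.
- tray_orange: Open plywood tray for orange paint, fixed, 148 x 90 mm, rim 22 mm high, floor 6 mm thick; front edge and floor spots painted orange. Front bay (near the robot) empty, 78 x 78 mm inside; in the rear bay a loose orange refill bottle (38 mm wide, 85 tall, white cap). Origin: under the centre of the FRONT bay at table height; x towards the bottle (71 mm on), z up.
- tray_brown: Open plywood tray for brown paint, fixed, 148 x 90 mm, rim 22 mm high, floor 6 mm thick; front edge and floor spots painted brown. Front bay (near the robot) empty, 78 x 78 mm inside; in the rear bay a loose brown refill bottle (38 mm wide, 85 tall, white cap). Origin: under the centre of the FRONT bay at table height; x towards the bottle (71 mm on), z up.
- tray_green: Open plywood tray for green paint, fixed, 148 x 90 mm, rim 22 mm high, floor 6 mm thick; front edge and floor spots painted green. Front bay (near the robot) empty, 78 x 78 mm inside; in the rear bay a loose green refill bottle (38 mm wide, 85 tall, white cap). Origin: under the centre of the FRONT bay at table height; x towards the bottle (71 mm on), z up.
- brush_tray: Empty long tray of white enamelled steel with a blue rim, fixed at the far left or right of the work area; 252 x 132 mm outside, 240 x 120 mm inside, rim 23 mm high, floor 4 mm thick. Origin: under its centre at table height; x along its length, z up. The brushes' bristles may point to either end.
- bird: Little painted wooden bird, yellow with orange beak and wings, on a round wooden foot of 44 mm; about 80 mm long from beak to tail, 53 mm wide, 70 mm tall, 0.14 kg. Wet and loose on the table among the pots: not to be touched. Origin: centre of its underside; its beak points along its own -x, z up.
There are look-alikes about, which are no part of the job. What is shaped like the pot_orange but blue is not meant.

How it is judged (in metres and radians):
At the end, for the whole second after the job is handed in: Each pot upright (0.1 rad) on the floor of its own colour's front bay (within 18 mm of the bay centre each way); both brushes flat (0.1 rad) on the brush tray's floor, within 45 mm of its centre along and 58 mm across, not on each other or on the rim; all at rest (below 20 mm/s) (x of pot_orange in the frame of tray_orange between -0.018 and 0.018 m and y of pot_orange in the frame of tray_orange between -0.018 and 0.018 m and z of pot_orange in the frame of tray_orange below 0.01 m and angle between each of pot_orange, pot_brown, pot_green, brush_flat, brush_small's own z axis and vertical below 0.1 rad and linear speed of each of pot_orange, pot_brown, pot_green, brush_flat, brush_small below 0.02 m/s and x of pot_brown in the frame of tray_brown between -0.018 and 0.018 m and y of pot_brown in the frame of tray_brown between -0.018 and 0.018 m and z of pot_brown in the frame of tray_brown below 0.01 m and x of pot_green in the frame of tray_green between -0.018 and 0.018 m and y of pot_green in the frame of tray_green between -0.018 and 0.018 m and z of pot_green in the frame of tray_green below 0.01 m and x of brush_flat in the frame of brush_tray between -0.045 and 0.045 m and y of brush_flat in the frame of brush_tray between -0.058 and 0.058 m and z of each of brush_flat, brush_small in the frame of brush_tray below 0.009 m and x of brush_small in the frame of brush_tray between -0.045 and 0.045 m and y of brush_small in the frame of brush_tray between -0.058 and 0.058 m); the robot touches nothing.
It fails at once if a pot was dropped into a tray (arrived at its floor faster than 0.6 m/s, as from a fall of over 20 mm) ((horizontal distance between pot_orange and tray_orange below 0.04 m and height (world z) of pot_orange below 0.035 m and linear speed of pot_orange above 0.6 m/s) or (horizontal distance between pot_orange and tray_brown below 0.04 m and height (world z) of pot_orange below 0.035 m and linear speed of pot_orange above 0.6 m/s) or (horizontal distance between pot_orange and tray_green below 0.04 m and height (world z) of pot_orange below 0.035 m and linear speed of pot_orange above 0.6 m/s) or (horizontal distance between pot_brown and tray_orange below 0.04 m and height (world z) of pot_brown below 0.035 m and linear speed of pot_brown above 0.6 m/s) or (horizontal distance between pot_brown and tray_brown below 0.04 m and height (world z) of pot_brown below 0.035 m and linear speed of pot_brown above 0.6 m/s) or (horizontal distance between pot_brown and tray_green below 0.04 m and height (world z) of pot_brown below 0.035 m and linear speed of pot_brown above 0.6 m/s) or (horizontal distance between pot_green and tray_orange below 0.04 m and height (world z) of pot_green below 0.035 m and linear speed of pot_green above 0.6 m/s) or (horizontal distance between pot_green and tray_brown below 0.04 m and height (world z) of pot_green below 0.035 m and linear speed of pot_green above 0.6 m/s) or (horizontal distance between pot_green and tray_green below 0.04 m and height (world z) of pot_green below 0.035 m and linear speed of pot_green above 0.6 m/s)).
It fails at once if the wet bird was touched or shifted (more than 0.5 N from the robot, or moved more than 8 mm) (contact force between any of the fingers, the arm and bird above 0.5 N or distance of bird from where it was at the start of the episode above 0.008 m).
It also fails if it takes over 115 s, if anything falls off the work surface, if the arm or the gripper's body presses on something with over 40 N, if the wrist force passes 120 N, or if a joint passes its speed limit or range.

## Robot

A 6-joint arm with a two-finger parallel gripper is mounted at the origin on the work surface. World frame = base frame: x ahead of the robot, y to its left, z up, the work surface at z = 0. Lengths are in mm, angles in rad, forces in N, time in s.
With the tool pointing down it reaches from about 400 to 925 mm from the base axis. Payload 3.4 kg.
Tool frame: the origin (TCP) lies on the centre line of the jaws, within the pads' length; the fingertips stand robot.nose_length ahead of it and the grasp point (between the pads) lies 8 mm behind it (robot.nose_length is the distance from the TCP to the fingertips, in mm); x points along the fingers, z is the direction in which the jaws open and shut, and the axes are right-handed (so a half turn about x gives the same grasp; the last joint's range is limited). The gripper opens to 85 mm and grips with 20 to 120 N. Pads are 22 mm wide; open, the fingers measure 114 mm over their backs; the gripper's body (76 mm by 85 mm) begins 54 mm behind the grasp point. The pads swing forward as they close: fully open they stand 13 mm farther back than shut.
Start: joints at [1.252, 0.307, 1.506, -0, 1.328, -0.073], TCP at [139.382, 557.857, 242.305] pointing down, gripper open.
Joint ranges: [-3.12, 3.12], [-1.05, 2.28], [0.14, 2.33], [-1.42, 4.57], [0.1, 2.73], [-2.68, 2.68]. Speed limits (rad/s): [2.57, 2.57, 3.14, 3.14, 3.14, 3.14].

## Interface

Orientations are given as a 3x3 rotation matrix whose columns are the frame's x, y, z axes.
In Python, from rig import robot gives the robot as it stands.
- The arm moves only by the tool play_rows, never from a script. Its argument "targets" is a list of rows, each a list of 4 numbers: the shift along the tool's x, y, z in cm, then the turn about the tool's x in degrees. In form: [[x, y, z, twist], ...]. A call has exactly 8 rows; each row shifts and turns the pose as measured when the row begins, along the tool's axes as they then stand; what a row does not reach is not made up. A row lasts 1/12 s, in which the tool goes at most 41.7 mm and 7.16 degrees, less where a joint would pass 70% of its speed; a pose out of reach is approached as far as the arm can. A call with a gripper value outside its range is refused whole. "jaw" is the opening, from -1 (shut) to 1 (fully open), set as the call begins (left out, the last holds). The fingers move at their own pace and stop on an object; "grip_force" is the grip in N (left out, the last holds). Time passes only in rows, so rows that do not move let the fingers close, or fill a call up. It gives the time, the measured TCP pose, the force and the opening at its end, in the units of the state.
- robot.state(): the state, without advancing time (a new reading comes with each control period).
- robot.grab_frame(name): name is "scene" or "top"; returns the picture (384x512x3 uint8, red, green, blue); there is no depth.
- robot.camera_params(name): a dict with "mtx" (3x3 intrinsics, pixels), "origin" and "orientation" of the camera in the world. Camera axes: x right, y down, z forward; pixel columns grow to the right and rows downward; lengths in mm; the calibration is good to about 2 mm. A picture is of the moment at which its call begins. camera_params takes no time and is no camera call.
- robot.finish_job(): hands the job in, once; it reports no verdict.
The state is a dict: "clock": time; "joint_pos": joint angles; "dq": joint speeds; "tau": joint torques, N m; "tcp_pos": TCP position; "ee_rot": TCP orientation; "ft_force": force on the tool from outside, world axes, zero at the start; "wrist_torque": the same for the moment, N m; "width": finger opening in mm.
Only numpy, scipy, OpenCV 4.12 (cv2) and the standard library are available. Lean on these libraries where they do the work, as an engineer would, in place of code of your own. Each camera call takes 0.05 s, during which the arm holds its last target. There are 200 camera calls.

## Working session

There is one attempt and no reset: what is moved stays moved. The work goes in short steps, Python scripts to look and compute and a tool call to move; the robot and the scene stay as the last step left them, time stands still between calls to the robot, and variables do not carry over. Pictures are saved under pics/ and viewed, about 12 in all and at most 16, crops included, and the job is handed in when it is done.

Besides the shell and the picture viewer there is one more tool, called after "Call:" by a JSON object that holds its "op" and its "data", one argument or row to a line. play_rows: Moves the arm, as the interface text tells. Its arguments: {"type":"object","properties":{"targets":{"type":"array"},"jaw":{"type":"number"},"grip_force":{"type":"number"}},"required":["targets"]}

```bash
mkdir -p pics; ls; python3 - <<'E'
from rig import robot
import cv2,numpy as np
print(robot.nose_length, robot.state())
for n in("scene","top"):
    p=robot.camera_params(n);print(n,p)
    f=robot.grab_frame(n);cv2.imwrite(f"pics/{n}0.png",f[:,:,::-1])
    cv2.imwrite(f"pics/{n}0b.png",cv2.resize(f[:,:,::-1],(800,600),interpolation=cv2.INTER_CUBIC))
E
```

```text
pics
11.0 {'clock': 0.0, 'joint_pos': array([ 1.25249119e+00,  3.07593874e-01,  1.50768211e+00, -3.74505038e-05,
        1.32840340e+00, -7.34812184e-02]), 'dq': array([-5.48968384e-04, -9.80280270e-04, -1.34004862e-03, -4.50739604e-05,
        4.12808826e-05,  1.50517861e-03]), 'tau': array([-1.27340678e-03, -4.57557607e+01, -2.51909512e+01, -2.83061781e-04,
        1.31937914e-02,  2.32480275e-06]), 'tcp_pos': array([139.18370772, 557.19753426, 241.36577758]), 'ee_rot': array([[-6.18528118e-04, -9.70182172e-01,  2.42376091e-01],
       [-1.99328614e-03,  2.42376852e-01,  9.70180132e-01],
       [-9.99997822e-01,  1.16958788e-04, -2.08376757e-03]]), 'ft_force': array([0.16669715, 0.33650725, 0.66407501]), 'wrist_torque': array([-0.06125604,  0.03157846,  0.0325983 ]), 'width': 85.38591288611534}
scene {'mtx': array([[447.90281146,   0.        , 251.89379185],
       [  0.        , 447.90281146, 190.71433707],
       [  0.        ,   0.        ,   1.        ]]), 'origin': array([1381.34209477, -541.75181855,  725.97757151]), 'orientation': array([[ 0.53697602,  0.46835328, -0.70164232],
       [ 0.84357286, -0.30447043,  0.44236025],
       [-0.00644847, -0.82942327, -0.55858344]])}
top {'mtx': array([[490.18397217,   0.        , 254.65969742],
       [  0.        , 490.18397217, 186.78854532],
       [  0.        ,   0.        ,   1.        ]]), 'origin': array([ 457.98608928,   -2.79482963, 1224.4338408 ]), 'orientation': array([[-0.01865212, -0.99892505,  0.04243625],
       [-0.99982419,  0.01871673,  0.00112569],
       [-0.00191875, -0.04240779, -0.99909854]])}
```

View pics/top0b.png

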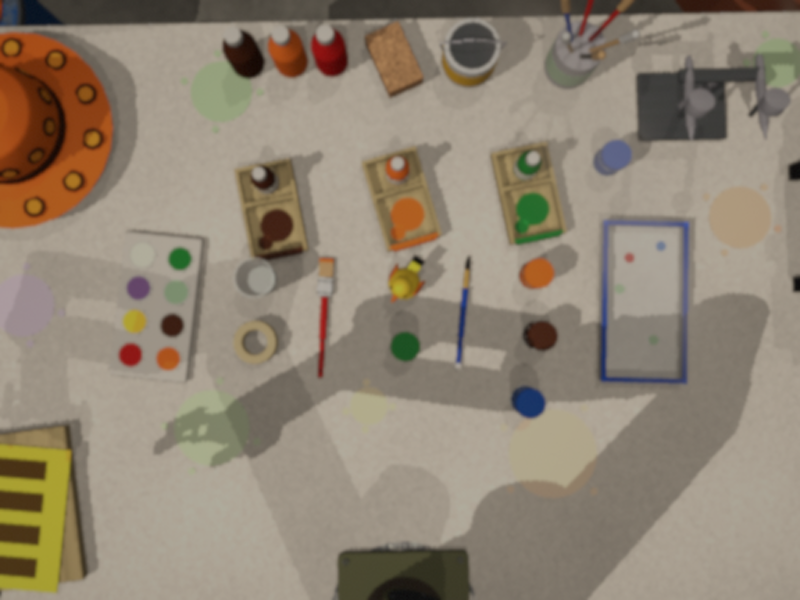

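View pics/scene0b.png

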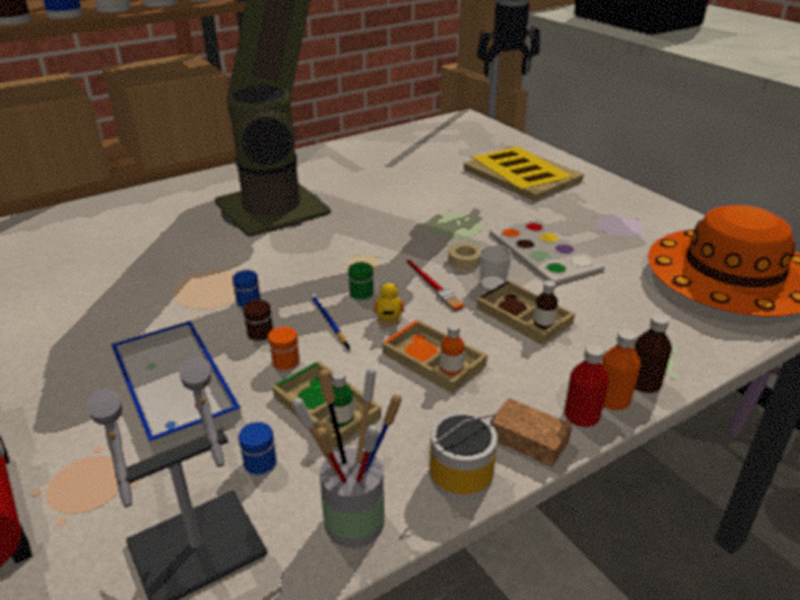

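The overview shows pots green (405,346), orange (538,273) and brown (541,335). The blue pots at (528,402) and (613,156) are look-alikes. The red brush is around (323,320) and the blue brush around (463,315). The bird is at (405,280), between the green pot and the orange tray. The refill bottles and the brushes in the jar are not targets. Next I measure positions.

```bash
cat > h.py <<'E'
import numpy as np, cv2
from rig import robot
def unproj(cam,u,v,z):
    p=robot.camera_params(cam); d=p["orientation"]@np.linalg.inv(p["mtx"])@np.array([u,v,1.])
    o=p["origin"]; return o+d*(z-o[2])/d[2]
def proj(cam,P):
    p=robot.camera_params(cam); c=(np.atleast_2d(P)-p["origin"])@p["orientation"]
    q=c@p["mtx"].T; return q[:,:2]/q[:,2:]
E
python3 - <<'E'
from h import *
print("tcp px",proj("scene",[139,557,241]),proj("top",[139,557,241]))
S=.64
def U(pts,z): return np.array([unproj("top",a*S,b*S,z)[:2] for a,b in pts])
for n,pts,z in [("green",[(491,151),(546,140),(566,232),(512,244)],22),("brown",[(235,168),(292,158),(306,248),(252,260)],22),("orange",[(364,160),(416,148),(440,237),(384,250)],22),("btray",[(603,217),(692,220),(687,383),(600,380)],23)]:
    r=cv2.minAreaRect(U(pts,z).astype(np.float32));print(n,r)
for n,pts,z in [("pots or,br,gr",[(538,273),(541,335),(405,346)],50),("flat head,tail",[(327,258),(321,376)],8),("small tip,tail",[(468,258),(459,366)],6),("bird",[(405,283)],45)]: print(n,U(pts,z).round())
E
```

```text
tcp px [[324.19539469  49.31580576]] [[-24.32273107 374.25274429]]
green ((663.9898071289062, -211.35940551757812), (151.2721710205078, 88.9297103881836), 11.262991905212402)
brown ((644.6321411132812, 194.92953491210938), (148.69593811035156, 91.5386962890625), 9.823755264282227)
orange ((656.4910278320312, -9.814510345458984), (146.42202758789062, 90.6005859375), 12.03294849395752)
btray ((489.5088195800781, -389.9873046875), (140.14476013183594, 255.95135498046875), 86.97367095947266)
pots or,br,gr [[ 533. -217.]
 [ 438. -219.]
 [ 425.  -11.]]
flat head,tail [[566. 110.]
 [379. 123.]]
small tip,tail [[ 562. -114.]
 [ 390.  -96.]]
bird [[522. -13.]]
```

```bash
cat > ov.py <<'E'
from h import *
def R(a): a=np.deg2rad(a); return np.array([[np.cos(a),-np.sin(a)],[np.sin(a),np.cos(a)]])
def rect(x0,x1,y0,y1,pos,yaw,z):
    c=np.array([[x0,y0],[x1,y0],[x1,y1],[x0,y1]])@R(yaw).T+pos[:2]; return np.c_[c,np.full(4,z)]
def circ(r,pos,z):
    t=np.linspace(0,6.28,24,endpoint=False); return np.c_[pos[0]+r*np.cos(t),pos[1]+r*np.sin(t),np.full(24,z)]
def draw(cam,f,shapes,x0,y0,w,h,s,name):
    im=cv2.resize(f[y0:y0+h,x0:x0+w,::-1].copy(),None,fx=s,fy=s,interpolation=cv2.INTER_CUBIC)
    for P in shapes:
        q=((proj(cam,P)-[x0,y0]+.5)*s).astype(np.int32); cv2.polylines(im,[q],True,(255,255,0),1)
    cv2.imwrite(name,im)
E
cat > m.py <<'E'
from ov import *
T={}
for n,c,a in [("green",(664,-211.4),11.2),("brown",(644.6,195),11),("orange",(656.5,-9.8),11.5)]:
    T[n]=(np.array(c)-R(a)@[29,0],a)
BT=(np.array([489.5,-390]),-2.)
POT=dict(orange=(533,-217),brown=(438,-219),green=(425,-11))
FL=(np.array([379,123.])+R(-4)@[105,0],-4.)
SM=(np.array([384,-95.5])+R(-6)@[95,0],-6.)
BIRD=(522,-13)
E
python3 - <<'E'
from m import *
sh=[rect(-45,103,-45,45,p,a,22) for p,a in T.values()]+[rect(-126,126,-66,66,*BT,23)]
sh+=[circ(23,p,58) for p in POT.values()]
sh+=[rect(-105,25,-6,6,*FL,8),rect(25,85,-12,12,*FL,8),rect(-95,88,-5,5,*SM,8),circ(22,BIRD,0)]
for n,(p,a) in T.items(): print(n,p.round())
print(FL,SM)
f=robot.grab_frame("top")
draw("top",f,sh,140,85,310,170,2.58,"pics/ov1.png")
E
```

```text
green [ 636. -217.]
brown [616. 189.]
orange [628. -16.]
(array([483.74422528, 115.67557026]), -4.0) (array([ 478.47958006, -105.43020401]), -6.0)
```

View pics/ov1.png

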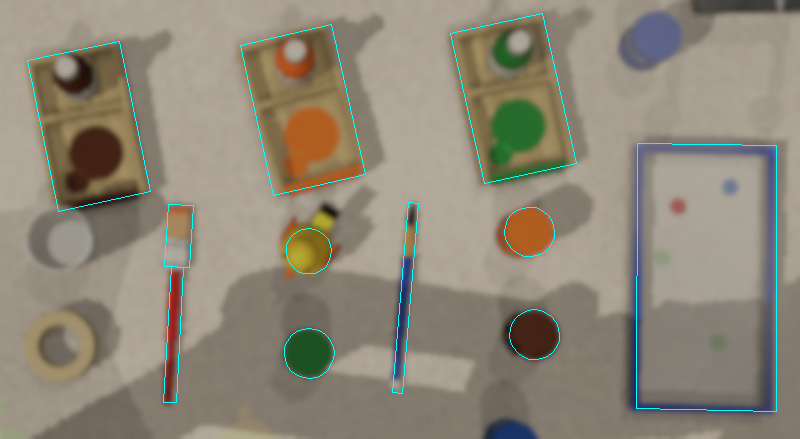

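The overlay fits all the outlines well, so the choice of objects is confirmed. I start with the red brush.

```bash
cat > go.py <<'E'
import sys
from m import *
# go.py x y z yaw_of_jaw : remaining shift in tool cm and twist deg
def go(x,y,z,yaw=None):
    s=robot.state(); M=s["ee_rot"]; d=M.T@(np.array([x,y,z])-s["tcp_pos"])/10
    t=np.rad2deg(np.arctan2(M[1,2],M[0,2]))
    print("t%.1f"%s["clock"],"tcp",s["tcp_pos"].round(1),"yaw %.1f"%t,"w %.1f"%s["width"],"F",s["ft_force"].round(1),"| shift cm",d.round(2),"twist", None if yaw is None else round(t-yaw,1))
if __name__=="__main__": go(*map(float,sys.argv[1:]))
E
python3 go.py 480 116 120 86
```

```text
t0.1 tcp [139.2 557.4 241.6] yaw 76.0 w 85.3 F [ 0.5  0.3 -0.2] | shift cm [ 12.21 -43.76 -34.54] twist -10.0
```

Call:
{"op": "play_rows", "data": {
  "targets": [
    [0,0,0,-5],
    [0,0,0,-5],
    [0,0,0,0],
    [0,0,0,0],
    [0,0,-4,0],
    [0,0,-4,0],
    [0,0,-4,0],
    [0,0,-4,0]
  ]
}}

```text
clock: 0.82
tcp_pos: [129.3, 401.4, 237.8]
ee_rot: [[-0.0, -0.997, 0.072], [0.001, 0.072, 0.997], [-1.0, 0.0, 0.001]]
ft_force: [0.5, -0.4, 0.4]
width: 85.3
```

```bash
python3 go.py 480 116 120 86
```

```text
t0.8 tcp [129.3 401.4 237.8] yaw 85.9 w 85.3 F [ 0.5 -0.4  0.4] | shift cm [ 11.75 -37.03 -25.95] twist -0.1
```

Call:
{"op": "play_rows", "data": {
  "targets": [
    [0,-4,-0.8,0],
    [0,-4,-0.8,0],
    [0,-4,-0.8,0],
    [0,-4,-0.8,0],
    [0,-3.5,-2,0],
    [0,-3.5,-2,0],
    [0,-3.5,-2,0],
    [0,-3.5,-2,0]
  ],
  "jaw": 0
}}

```text
clock: 1.48
tcp_pos: [417.2, 251.1, 235.4]
ee_rot: [[-0.007, -0.997, 0.079], [-0.006, 0.079, 0.997], [-1.0, 0.006, -0.006]]
ft_force: [0.3, 0.8, -0.6]
width: 42.8
```

Call:
{"op": "play_rows", "data": {
  "targets": [
    [1,-1.5,-3,0],
    [2,-1.5,-3,0],
    [2,-1.5,-3,0],
    [2,-1.4,-3,0],
    [2,-1,-2.5,0],
    [1.5,0,0,0],
    [0,0,0,0],
    [0,0,0,0]
  ]
}}

```text
clock: 2.15
tcp_pos: [489.4, 88.0, 129.3]
ee_rot: [[0.008, -0.994, 0.108], [-0.003, 0.108, 0.994], [-1.0, -0.008, -0.002]]
ft_force: [-0.0, 0.4, -0.1]
width: 42.8
```

```bash
python3 go.py 480 116 60 86; python3 - <<'E'
from m import *
f=robot.grab_frame("scene"); 
sh=[rect(-105,25,-6,6,*FL,8),rect(25,85,-12,12,*FL,8),rect(-95,88,-5,5,*SM,8),circ(23,POT["green"],58)]
p=robot.state()["tcp_pos"]; sh.append(circ(3,p,p[2]))
draw("scene",f,sh,150,90,200,150,4,"pics/s1.png")
E
```

```text
t2.1 tcp [489.4  88.  129.3] yaw 83.8 w 42.8 F [-0.   0.4 -0.1] | shift cm [6.91 1.3  2.69] twist -2.2
```

View pics/s1.png

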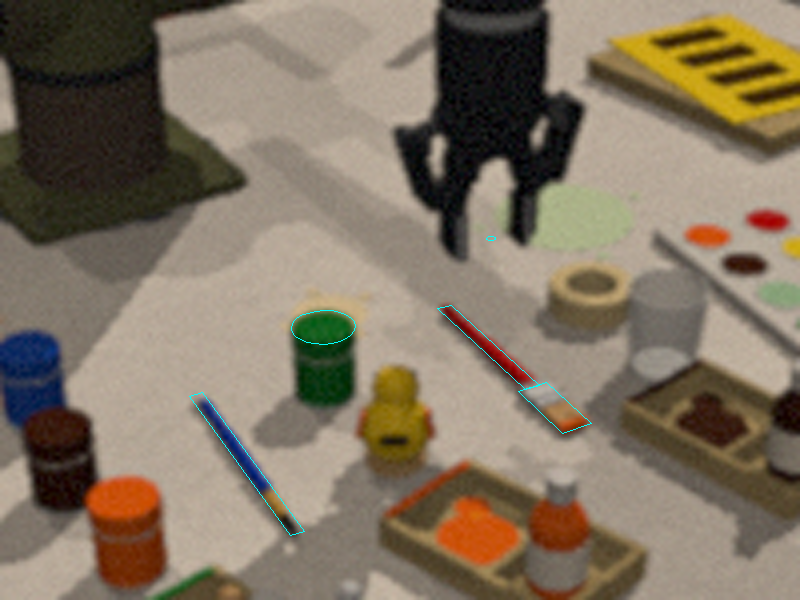

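The scene overlay agrees with the measured brush and pot poses, and the gripper is above the red brush. I descend.

Call:
{"op": "play_rows", "data": {
  "targets": [
    [0,0.6,1.3,-2.2],
    [0,0.6,1.3,0],
    [1,0,0,0],
    [2,0,0,0],
    [2,0,0,0],
    [2,0,0,0],
    [0,0,0,0],
    [0,0,0,0]
  ]
}}

```text
clock: 2.87
tcp_pos: [485.9, 123.1, 64.9]
ee_rot: [[0.027, -0.998, 0.059], [0.0, 0.059, 0.998], [-1.0, -0.027, 0.002]]
ft_force: [1.1, 0.4, -0.0]
width: 42.6
```

```bash
python3 go.py 480 116 14 86
```

```text
t2.9 tcp [485.9 123.1  64.9] yaw 86.6 w 42.6 F [ 1.1  0.4 -0. ] | shift cm [ 5.07  0.68 -0.76] twist 0.6
```

Call:
{"op": "play_rows", "data": {
  "targets": [
    [0.5,0.3,-0.4,0.6],
    [1,0.3,-0.4,0],
    [1,0,0,0],
    [1,0,0,0],
    [1,0,0,0],
    [0,0,0,0],
    [0,0,0,0],
    [0,0,0,0]
  ]
}}

```text
clock: 3.53
tcp_pos: [485.4, 115.8, 25.6]
ee_rot: [[0.041, -0.997, 0.071], [0.002, 0.071, 0.997], [-0.999, -0.041, 0.005]]
ft_force: [-1.3, -0.5, -0.5]
width: 42.7
```

```bash
python3 go.py 480 116 14 86
```

```text
t3.5 tcp [485.4 115.8  25.6] yaw 85.9 w 42.7 F [-1.3 -0.5 -0.5] | shift cm [ 1.14  0.58 -0.02] twist -0.1
```

Call:
{"op": "play_rows", "data": {
  "targets": [
    [0.4,0.2,0,0],
    [0.4,0,0,0],
    [0.3,0,0,0],
    [0,0,0,0],
    [0,0,0,0],
    [0,0,0,0],
    [0,0,0,0],
    [0,0,0,0]
  ]
}}

```text
clock: 4.2
tcp_pos: [485.6, 116.2, 16.2]
ee_rot: [[0.046, -0.996, 0.071], [0.003, 0.071, 0.997], [-0.999, -0.046, 0.006]]
ft_force: [-0.7, -0.6, -0.2]
width: 42.5
```

Call:
{"op": "play_rows", "data": {
  "targets": [
    [0,0,0,0],
    [0,0,0,0],
    [0,0,0,0],
    [0,0,0,0],
    [0,0,0,0],
    [0,0,0,0],
    [0,0,0,0],
    [0,0,0,0]
  ],
  "jaw": -1,
  "grip_force": 40
}}

```text
clock: 4.87
tcp_pos: [485.7, 116.3, 16.4]
ee_rot: [[0.047, -0.996, 0.071], [0.003, 0.071, 0.997], [-0.999, -0.046, 0.006]]
ft_force: [0.4, 1.0, 1.1]
width: 10.3
```

Call:
{"op": "play_rows", "data": {
  "targets": [
    [-1,0,0,0],
    [-2,0,0,0],
    [-2,0,0,0],
    [-2,0,0,0],
    [-2,0,0,0],
    [-2,0,0,0],
    [0,0,0,0],
    [0,0,0,0]
  ]
}}

```text
clock: 5.53
tcp_pos: [478.4, 115.6, 129.1]
ee_rot: [[0.041, -0.997, 0.071], [0.002, 0.071, 0.997], [-0.999, -0.04, 0.005]]
ft_force: [-0.3, 0.0, -0.5]
width: 9.9
```

```bash
python3 go.py 492 -360 100 88;  python3 - <<'E'
from m import *
f=robot.grab_frame("scene"); draw("scene",f,[],180,90,160,120,4,"pics/s2.png")
E
```

```text
t5.5 tcp [478.4 115.6 129.1] yaw 85.9 w 9.9 F [-0.3  0.  -0.5] | shift cm [  2.88  -4.62 -47.36] twist -2.1
```

View pics/s2.png

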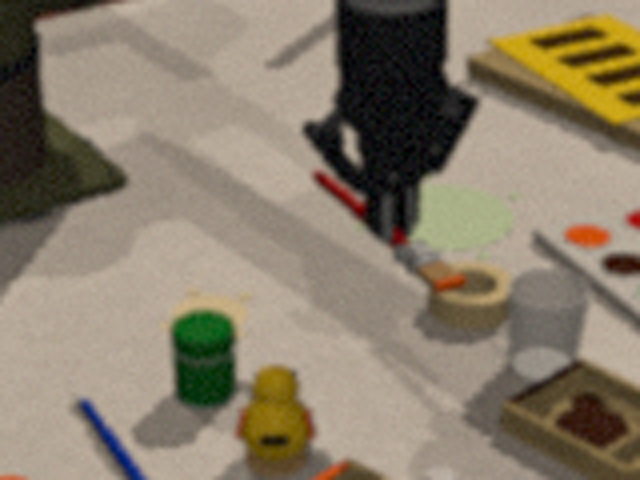

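Call:
{"op": "play_rows", "data": {
  "targets": [
    [0,-0.4,-2,-2.1],
    [0,-0.3,-3.5,0],
    [0,-0.3,-3.5,0],
    [0,-0.3,-3.5,0],
    [0,-0.3,-3.5,0],
    [0,-0.3,-3.5,0],
    [0,-0.3,-3.5,0],
    [0,-0.3,-3.5,0]
  ]
}}

```text
clock: 6.25
tcp_pos: [490.2, -152.5, 118.6]
ee_rot: [[0.027, -0.999, 0.02], [0.009, 0.02, 1.0], [-1.0, -0.026, 0.009]]
ft_force: [0.5, 0.6, -0.4]
width: 10.4
```

Call:
{"op": "play_rows", "data": {
  "targets": [
    [0,-0.3,-3.5,0],
    [0,-0.3,-3.5,0],
    [0,-0.3,-3.5,0],
    [0,-0.3,-3.5,0],
    [0,-0.3,-2.5,0],
    [0,0,-1,0],
    [0,0,0,0],
    [0,0,0,0]
  ]
}}

```text
clock: 6.92
tcp_pos: [495.0, -341.8, 103.0]
ee_rot: [[0.012, -0.999, 0.03], [0.017, 0.03, 0.999], [-1.0, -0.011, 0.018]]
ft_force: [-0.3, 1.5, -0.6]
width: 10.3
```

```bash
python3 go.py 492 -360 50 88
```

```text
t6.9 tcp [ 495.  -341.8  103. ] yaw 88.3 w 10.3 F [-0.3  1.5 -0.6] | shift cm [ 5.26  0.31 -1.93] twist 0.3
```

Call:
{"op": "play_rows", "data": {
  "targets": [
    [0.5,0,-1,0],
    [1.2,0,-0.9,0],
    [1.2,0,0,0],
    [1.2,0,0,0],
    [1,0,0,0],
    [0,0,0,0],
    [0,0,0,0],
    [0,0,0,0]
  ]
}}

```text
clock: 7.58
tcp_pos: [493.1, -351.6, 44.2]
ee_rot: [[0.005, -1.0, 0.021], [0.024, 0.021, 0.999], [-1.0, -0.005, 0.025]]
ft_force: [-0.1, 0.6, -0.4]
width: 10.2
```

```bash
python3 go.py 492 -360 24 88; python3 - <<'E'
from m import *
f=robot.grab_frame("scene"); draw("scene",f,[rect(-126,126,-66,66,*BT,23),rect(-120,120,-60,60,*BT,4)],50,190,150,110,5,"pics/s3.png")
E
```

```text
t7.6 tcp [ 493.1 -351.6   44.2] yaw 88.8 w 10.2 F [-0.1  0.6 -0.4] | shift cm [ 1.99  0.1  -0.89] twist 0.8
```

View pics/s3.png

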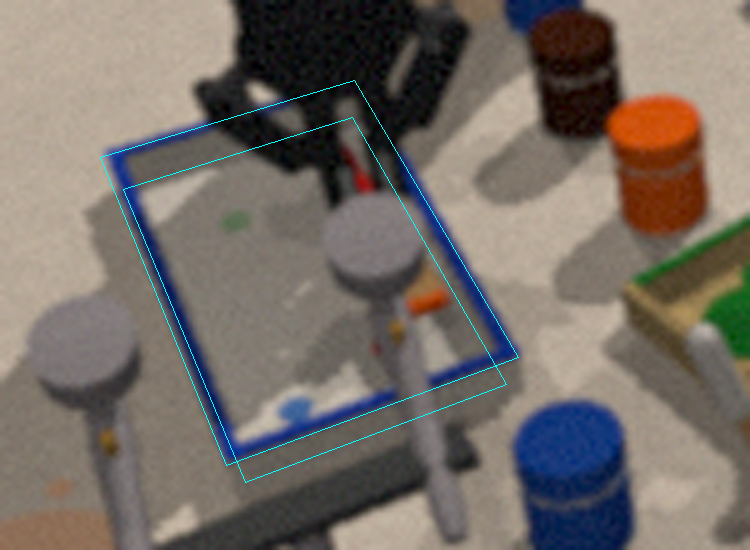

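Call:
{"op": "play_rows", "data": {
  "targets": [
    [0,0,-0.8,0.8],
    [0.3,0,-0.6,0],
    [0.4,0,0,0],
    [0.4,0,0,0],
    [0.3,0,0,0],
    [0,0,0,0],
    [0,0,0,0],
    [0,0,0,0]
  ]
}}

```text
clock: 8.3
tcp_pos: [494.4, -368.7, 31.1]
ee_rot: [[0.01, -0.999, 0.037], [0.02, 0.037, 0.999], [-1.0, -0.009, 0.021]]
ft_force: [-0.5, -0.5, -0.3]
width: 10.0
```

```bash
python3 go.py 492 -367 22 88
```

```text
t8.3 tcp [ 494.4 -368.7   31.1] yaw 87.9 w 10.0 F [-0.5 -0.5 -0.3] | shift cm [0.91 0.26 0.14] twist -0.1
```

Call:
{"op": "play_rows", "data": {
  "targets": [
    [0.3,0.1,0.1,0],
    [0.3,0.1,0,0],
    [0.2,0,0,0],
    [0,0,0,0],
    [0,0,0,0],
    [0,0,0,0],
    [0,0,0,0],
    [0,0,0,0]
  ]
}}

```text
clock: 8.97
tcp_pos: [492.4, -366.8, 22.4]
ee_rot: [[0.01, -0.999, 0.036], [0.021, 0.036, 0.999], [-1.0, -0.009, 0.021]]
ft_force: [0.5, -0.6, -0.5]
width: 10.2
```

Call:
{"op": "play_rows", "data": {
  "targets": [
    [0,0,0,0],
    [0,0,0,0],
    [0,0,0,0],
    [0,0,0,0],
    [0,0,0,0],
    [0,0,0,0],
    [0,0,0,0],
    [0,0,0,0]
  ],
  "jaw": -0.45
}}

```text
clock: 9.63
tcp_pos: [492.8, -367.1, 23.0]
ee_rot: [[0.011, -0.999, 0.036], [0.02, 0.036, 0.999], [-1.0, -0.01, 0.02]]
ft_force: [0.2, 0.1, 1.1]
width: 22.9
```

Call:
{"op": "play_rows", "data": {
  "targets": [
    [-1,0,0,0],
    [-2,0,0,0],
    [-3,0,0,0],
    [-3,0,0,0],
    [-3,0,0,0],
    [-2,0,0,0],
    [0,0,0,0],
    [0,0,0,0]
  ]
}}

```text
clock: 10.3
tcp_pos: [490.2, -369.2, 172.0]
ee_rot: [[0.008, -0.999, 0.036], [0.022, 0.036, 0.999], [-1.0, -0.007, 0.022]]
ft_force: [-0.5, 0.2, -0.1]
width: 23.8
```

```bash
python3 go.py 473 -105 80 84
```

```text
t10.3 tcp [ 490.2 -369.2  172. ] yaw 87.9 w 23.8 F [-0.5  0.2 -0.1] | shift cm [ 9.75  2.74 26.13] twist 3.9
```

Call:
{"op": "play_rows", "data": {
  "targets": [
    [0,0.3,2,3.9],
    [0,0.3,3.5,0],
    [0,0.3,3.5,0],
    [0,0.3,3.5,0],
    [0,0.3,3.5,0],
    [0.5,0.3,3.5,0],
    [1,0.3,3.5,0],
    [1,0,1.5,0]
  ],
  "jaw": 0
}}

```text
clock: 10.97
tcp_pos: [491.9, -118.8, 146.9]
ee_rot: [[0.006, -0.993, 0.118], [0.02, 0.118, 0.993], [-1.0, -0.004, 0.02]]
ft_force: [-0.4, -1.0, 0.7]
width: 42.8
```

Call:
{"op": "play_rows", "data": {
  "targets": [
    [1,0,0,0],
    [1,0,0,0],
    [1,0,0,0],
    [0.5,0,0,0],
    [0,0,0,0],
    [0,0,0,0],
    [0,0,0,0],
    [0,0,0,0]
  ]
}}

```text
clock: 11.63
tcp_pos: [484.4, -109.2, 103.6]
ee_rot: [[-0.01, -0.994, 0.11], [0.027, 0.11, 0.994], [-1.0, 0.013, 0.025]]
ft_force: [0.2, -0.4, 0.4]
width: 42.6
```

```bash
python3 go.py 475 -105 40 84
```

```text
t11.6 tcp [ 484.4 -109.2  103.6] yaw 83.7 w 42.6 F [ 0.2 -0.4  0.4] | shift cm [6.38 0.89 0.15] twist -0.3
```

Call:
{"op": "play_rows", "data": {
  "targets": [
    [1,0.3,0.3,0],
    [1.5,0.3,0,0],
    [1.5,0,0,0],
    [1.5,0,0,0],
    [1,0,0,0],
    [0,0,0,0],
    [0,0,0,0],
    [0,0,0,0]
  ]
}}

```text
clock: 12.3
tcp_pos: [484.2, -107.8, 41.9]
ee_rot: [[0.004, -0.993, 0.114], [0.022, 0.114, 0.993], [-1.0, -0.001, 0.022]]
ft_force: [-0.5, -0.1, -0.4]
width: 42.9
```

```bash
python3 go.py 475 -105 14 84
```

```text
t12.3 tcp [ 484.2 -107.8   41.9] yaw 83.5 w 42.9 F [-0.5 -0.1 -0.4] | shift cm [2.8  0.95 0.11] twist -0.5
```

Call:
{"op": "play_rows", "data": {
  "targets": [
    [0.6,0.2,0.1,0],
    [0.8,0.2,0,0],
    [0.8,0,0,0],
    [0.5,0,0,0],
    [0,0,0,0],
    [0,0,0,0],
    [0,0,0,0],
    [0,0,0,0]
  ]
}}

```text
clock: 12.97
tcp_pos: [482.1, -106.4, 14.5]
ee_rot: [[0.008, -0.993, 0.114], [0.02, 0.114, 0.993], [-1.0, -0.006, 0.021]]
ft_force: [-0.1, -0.3, -0.2]
width: 43.0
```

Call:
{"op": "play_rows", "data": {
  "targets": [
    [0,0,0,0],
    [0,0,0,0],
    [0,0,0,0],
    [0,0,0,0],
    [0,0,0,0],
    [0,0,0,0],
    [0,0,0,0],
    [0,0,0,0]
  ],
  "jaw": -1,
  "grip_force": 40
}}

```text
clock: 13.63
tcp_pos: [483.0, -106.7, 15.5]
ee_rot: [[0.01, -0.993, 0.114], [0.02, 0.114, 0.993], [-1.0, -0.008, 0.021]]
ft_force: [-0.1, -0.9, 0.3]
width: 7.8
```

Call:
{"op": "play_rows", "data": {
  "targets": [
    [-1,0,0,0],
    [-2,0,0,0],
    [-3,0,0,0],
    [-3,0,0,0],
    [-3,0,0,0],
    [-2,0,0,0],
    [0,0,0,0],
    [0,0,0,0]
  ]
}}

```text
clock: 14.3
tcp_pos: [479.5, -109.0, 159.7]
ee_rot: [[0.004, -0.993, 0.114], [0.022, 0.114, 0.993], [-1.0, -0.002, 0.022]]
ft_force: [-0.2, -0.3, 0.1]
width: 8.5
```

```bash
python3 go.py 500 -418 100 88
```

```text
t14.3 tcp [ 479.5 -109.   159.7] yaw 83.4 w 8.5 F [-0.2 -0.3  0.1] | shift cm [  5.3   -5.56 -30.59] twist -4.6
```

Call:
{"op": "play_rows", "data": {
  "targets": [
    [0,-0.4,-2,-4.6],
    [0,-0.3,-3.5,0],
    [0,-0.3,-3.5,0],
    [0,-0.3,-3.5,0],
    [0,-0.3,-3.5,0],
    [0,-0.3,-3.5,0],
    [0,-0.3,-3.5,0],
    [0,-0.3,-3.5,0]
  ]
}}

```text
clock: 14.97
tcp_pos: [488.9, -373.0, 140.5]
ee_rot: [[-0.011, -1.0, 0.02], [0.037, 0.019, 0.999], [-0.999, 0.012, 0.037]]
ft_force: [0.3, -0.6, 0.2]
width: 8.2
```

Call:
{"op": "play_rows", "data": {
  "targets": [
    [0,-0.2,-2,0],
    [0.5,0,-1.2,0],
    [1,0,0,0],
    [1.5,0,0,0],
    [1.5,0,0,0],
    [1,0,0,0],
    [0,0,0,0],
    [0,0,0,0]
  ]
}}

```text
clock: 15.63
tcp_pos: [483.4, -403.0, 66.8]
ee_rot: [[-0.025, -0.999, 0.026], [0.05, 0.025, 0.998], [-0.998, 0.026, 0.049]]
ft_force: [-0.5, 0.2, 0.2]
width: 8.1
```

```bash
python3 go.py 500 -418 50 88
```

```text
t15.6 tcp [ 483.4 -403.    66.8] yaw 88.5 w 8.1 F [-0.5  0.2  0.2] | shift cm [ 1.57 -1.74 -1.54] twist 0.5
```

Call:
{"op": "play_rows", "data": {
  "targets": [
    [0,-0.8,-0.7,0],
    [0,-0.8,-0.7,0],
    [0,0,0,0],
    [0.4,0,0,0],
    [0.8,0,0,0],
    [0.8,0,0,0],
    [0.6,0,0,0],
    [0,0,0,0]
  ]
}}

```text
clock: 16.3
tcp_pos: [502.9, -416.9, 40.5]
ee_rot: [[-0.02, -1.0, 0.023], [0.046, 0.022, 0.999], [-0.999, 0.021, 0.046]]
ft_force: [-0.5, 0.1, -0.3]
width: 8.4
```

```bash
python3 go.py 498 -418 21 88; python3 - <<'E'
from m import *
f=robot.grab_frame("scene"); draw("scene",f,[],50,190,150,110,5,"pics/s4.png")
E
```

```text
t16.3 tcp [ 502.9 -416.9   40.5] yaw 88.7 w 8.4 F [-0.5  0.1 -0.3] | shift cm [ 1.95  0.45 -0.21] twist 0.7
```

View pics/s4.png

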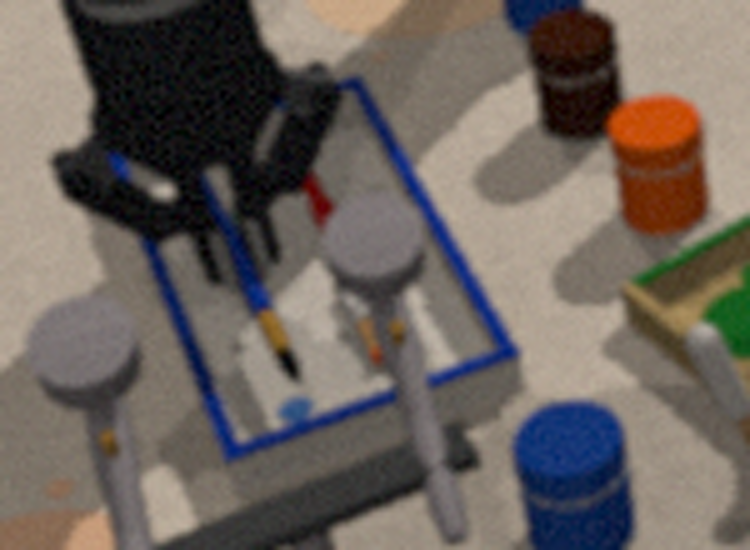

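Call:
{"op": "play_rows", "data": {
  "targets": [
    [0.4,0.2,-0.1,0.7],
    [0.5,0.2,0,0],
    [0.5,0,0,0],
    [0.4,0,0,0],
    [0,0,0,0],
    [0,0,0,0],
    [0,0,0,0],
    [0,0,0,0]
  ]
}}

```text
clock: 17.02
tcp_pos: [497.3, -416.9, 20.8]
ee_rot: [[-0.021, -0.999, 0.037], [0.047, 0.036, 0.998], [-0.999, 0.023, 0.046]]
ft_force: [-0.2, -0.5, -0.8]
width: 8.4
```

Call:
{"op": "play_rows", "data": {
  "targets": [
    [0,0,0,0],
    [0,0,0,0],
    [0,0,0,0],
    [0,0,0,0],
    [0,0,0,0],
    [0,0,0,0],
    [0,0,0,0],
    [0,0,0,0]
  ],
  "jaw": -0.45
}}

```text
clock: 17.68
tcp_pos: [498.3, -417.6, 22.1]
ee_rot: [[-0.019, -0.999, 0.037], [0.045, 0.036, 0.998], [-0.999, 0.021, 0.044]]
ft_force: [0.6, -0.2, -0.0]
width: 23.4
```

Call:
{"op": "play_rows", "data": {
  "targets": [
    [-1,0,0,0],
    [-2,0,0,0],
    [-3,0,0,0],
    [-3,0,0,0],
    [-3,0,0,0],
    [-2,0,0,0],
    [0,0,0,0],
    [0,0,0,0]
  ]
}}

```text
clock: 18.35
tcp_pos: [500.0, -423.3, 170.7]
ee_rot: [[-0.022, -0.999, 0.037], [0.047, 0.036, 0.998], [-0.999, 0.023, 0.046]]
ft_force: [-0.9, -0.7, -0.5]
width: 23.5
```

```bash
python3 go.py 438 -219 130 90
```

```text
t18.4 tcp [ 500.  -423.3  170.7] yaw 87.9 w 23.5 F [-0.9 -0.7 -0.5] | shift cm [ 5.17  6.84 19.97] twist -2.1
```

Call:
{"op": "play_rows", "data": {
  "targets": [
    [0,0.8,2,0],
    [0,1,3,0],
    [0,1,3,0],
    [0,1,3,0],
    [0,1,3,0],
    [0,1,3,0],
    [0,0.7,2,0],
    [0,0,0,0]
  ],
  "jaw": 1
}}

```text
clock: 19.02
tcp_pos: [434.4, -222.7, 173.4]
ee_rot: [[-0.031, -0.999, 0.042], [0.053, 0.041, 0.998], [-0.998, 0.033, 0.051]]
ft_force: [-0.1, 0.4, -0.2]
width: 85.3
```

```bash
python3 go.py 438 -219 90; python3 - <<'E'
from m import *
f=robot.grab_frame("top"); draw("top",f,[rect(-126,126,-66,66,*BT,23),circ(23,POT["brown"],58)],300,110,160,120,5,"pics/t2.png")
E
```

```text
t19.0 tcp [ 434.4 -222.7  173.4] yaw 87.6 w 85.3 F [-0.1  0.4 -0.2] | shift cm [ 8.33 -0.62 -0.04] twist None
```

View pics/t2.png

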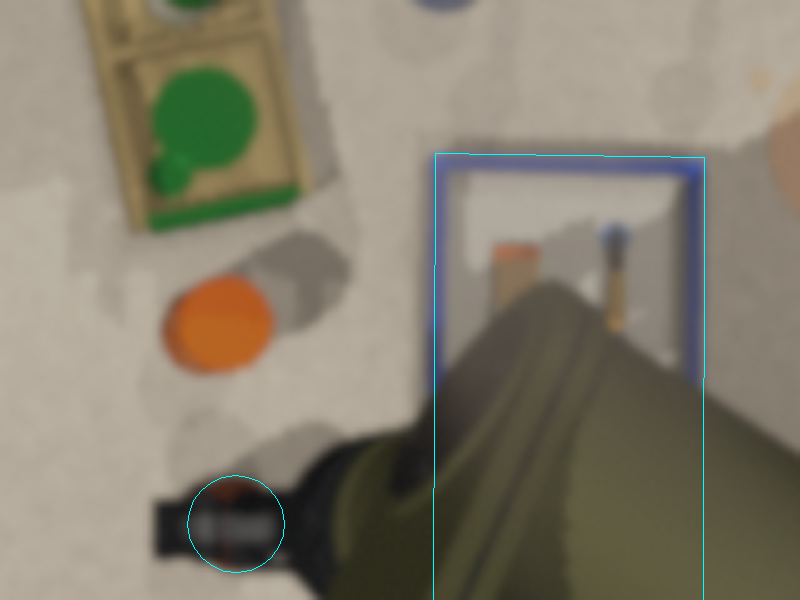

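Both brushes lie side by side in the enamel tray, and the gripper is above the brown pot. I descend on it.

```bash
python3 go.py 438 -219 38
```

```text
t19.1 tcp [ 435.2 -224.4  173.3] yaw 87.6 w 85.5 F [-0.2 -0.7  0.3] | shift cm [13.53 -0.69 -0.13] twist None
```

Call:
{"op": "play_rows", "data": {
  "targets": [
    [0.5,-0.4,-0.2,0],
    [1.5,-0.3,0,0],
    [2,0,0,0],
    [2,0,0,0],
    [1,0,0,0],
    [0,0,0,0],
    [0,0,0,0],
    [0,0,0,0]
  ]
}}

```text
clock: 19.73
tcp_pos: [446.9, -233.1, 96.3]
ee_rot: [[-0.025, -0.999, 0.046], [0.046, 0.044, 0.998], [-0.999, 0.027, 0.044]]
ft_force: [0.4, -0.4, -1.2]
width: 85.7
```

```bash
python3 go.py 438 -219 38
```

```text
t19.7 tcp [ 446.9 -233.1   96.3] yaw 87.4 w 85.7 F [ 0.4 -0.4 -1.2] | shift cm [5.91 0.79 1.11] twist None
```

Call:
{"op": "play_rows", "data": {
  "targets": [
    [0,0.5,0.7,0],
    [0,0.4,0.6,0],
    [0.5,0,0,0],
    [1,0,0,0],
    [1,0,0,0],
    [1,0,0,0],
    [0,0,0,0],
    [0,0,0,0]
  ]
}}

```text
clock: 20.4
tcp_pos: [439.6, -218.6, 64.9]
ee_rot: [[-0.016, -0.999, 0.045], [0.04, 0.045, 0.998], [-0.999, 0.018, 0.039]]
ft_force: [-0.2, 0.1, -0.2]
width: 85.5
```

```bash
python3 go.py 438 -219 38
```

```text
t20.4 tcp [ 439.6 -218.6   64.9] yaw 87.4 w 85.5 F [-0.2  0.1 -0.2] | shift cm [ 2.69  0.11 -0.16] twist None
```

Well centred, so I go down to 38 and close.

Call:
{"op": "play_rows", "data": {
  "targets": [
    [0.5,0,-0.1,0],
    [0.8,0,-0.1,0],
    [0.8,0,0,0],
    [0.5,0,0,0],
    [0,0,0,0],
    [0,0,0,0],
    [0,0,0,0],
    [0,0,0,0]
  ]
}}

```text
clock: 21.07
tcp_pos: [440.1, -220.1, 37.8]
ee_rot: [[-0.013, -0.999, 0.045], [0.038, 0.044, 0.998], [-0.999, 0.015, 0.037]]
ft_force: [1.1, 0.1, 0.3]
width: 85.7
```

Call:
{"op": "play_rows", "data": {
  "targets": [
    [0,0,0,0],
    [0,0,0,0],
    [0,0,0,0],
    [0,0,0,0],
    [0,0,0,0],
    [0,0,0,0],
    [0,0,0,0],
    [0,0,0,0]
  ],
  "jaw": -1,
  "grip_force": 45
}}

```text
clock: 21.73
tcp_pos: [440.5, -220.4, 38.6]
ee_rot: [[-0.012, -0.999, 0.045], [0.037, 0.044, 0.998], [-0.999, 0.014, 0.036]]
ft_force: [0.9, 0.0, -0.8]
width: 44.8
```

Call:
{"op": "play_rows", "data": {
  "targets": [
    [-1,0,0,0],
    [-2,0,0,0],
    [-3,0,0,0],
    [-3,0,0,0],
    [-3,0,0,0],
    [-2,0,0,0],
    [0,0,0,0],
    [0,0,0,0]
  ]
}}

```text
clock: 22.4
tcp_pos: [440.0, -224.5, 181.7]
ee_rot: [[-0.019, -0.999, 0.045], [0.041, 0.044, 0.998], [-0.999, 0.021, 0.04]]
ft_force: [-1.2, -0.2, -1.1]
width: 44.8
```

```bash
python3 go.py 616 189 120 88
```

```text
t22.4 tcp [ 440.  -224.5  181.7] yaw 87.4 w 44.8 F [-1.2 -0.2 -1.1] | shift cm [  7.53 -15.88  41.81] twist -0.6
```

Call:
{"op": "play_rows", "data": {
  "targets": [
    [-0.2,-0.6,2,0],
    [-0.1,-1.2,3.5,0],
    [-0.1,-1.2,3.5,0],
    [-0.1,-1.2,3.5,0],
    [-0.1,-1.2,3.5,0],
    [-0.1,-1.2,3.5,0],
    [-0.1,-1.2,3.5,0],
    [-0.1,-1.2,3.5,0]
  ]
}}

```text
clock: 23.07
tcp_pos: [538.2, 39.3, 186.2]
ee_rot: [[-0.038, -0.998, 0.059], [0.041, 0.058, 0.998], [-0.998, 0.04, 0.038]]
ft_force: [1.1, -0.7, -1.3]
width: 44.5
```

Call:
{"op": "play_rows", "data": {
  "targets": [
    [-0.1,-1.3,3.5,0],
    [-0.1,-1.3,3.5,0],
    [-0.1,-1.3,3.5,0],
    [0,-1.3,2.3,0],
    [0,-0.6,1,0],
    [0,0,0,0],
    [0,0,0,0],
    [0,0,0,0]
  ]
}}

```text
clock: 23.73
tcp_pos: [599.5, 187.2, 174.8]
ee_rot: [[-0.062, -0.997, 0.051], [0.037, 0.049, 0.998], [-0.997, 0.064, 0.034]]
ft_force: [-0.3, -0.3, -0.3]
width: 44.9
```

```bash
python3 go.py 616 189 80 88
```

```text
t23.7 tcp [599.5 187.2 174.8] yaw 87.1 w 44.9 F [-0.3 -0.3 -0.3] | shift cm [ 9.35 -2.24 -0.06] twist -0.9
```

Call:
{"op": "play_rows", "data": {
  "targets": [
    [0,-1.1,0,0],
    [0,-1.2,0,0],
    [1,0,0,0],
    [2,0,0,0],
    [2,0,0,0],
    [2,0,0,0],
    [0.5,0,0,0],
    [0,0,0,0]
  ]
}}

```text
clock: 24.4
tcp_pos: [621.1, 177.9, 94.8]
ee_rot: [[-0.06, -0.996, 0.063], [0.036, 0.061, 0.997], [-0.998, 0.062, 0.032]]
ft_force: [-0.3, -0.5, -0.0]
width: 44.7
```

```bash
python3 go.py 618 189 60 88; python3 - <<'E'
from m import *
f=robot.grab_frame("scene"); p,a=T["brown"]; draw("scene",f,[rect(-45,103,-45,45,p,a,22),circ(23,p,6)],250,120,140,100,5,"pics/s5.png")
E
```

```text
t24.4 tcp [621.1 177.9  94.8] yaw 86.4 w 44.7 F [-0.3 -0.5 -0. ] | shift cm [3.53 0.16 0.98] twist -1.6
```

View pics/s5.png

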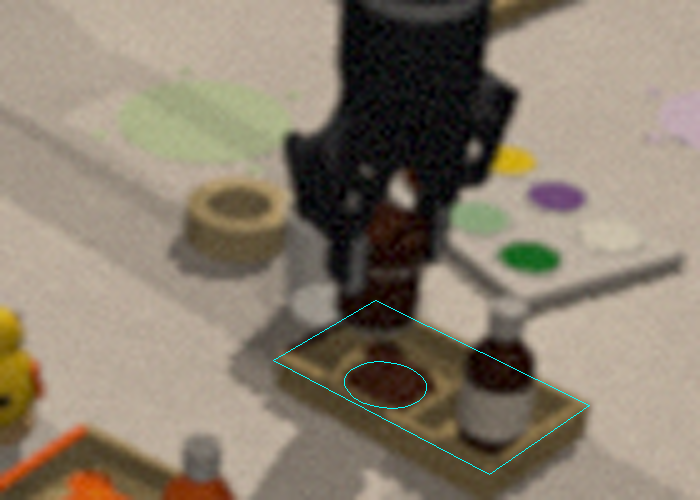

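Call:
{"op": "play_rows", "data": {
  "targets": [
    [0,0.1,0.5,-1.6],
    [0,0.1,0.5,0],
    [0.5,0,0,0],
    [1,0,0,0],
    [1,0,0,0],
    [0.6,0,0,0],
    [0,0,0,0],
    [0,0,0,0]
  ]
}}

```text
clock: 25.12
tcp_pos: [620.8, 190.8, 66.4]
ee_rot: [[-0.051, -0.998, 0.032], [0.037, 0.03, 0.999], [-0.998, 0.053, 0.036]]
ft_force: [-1.3, 0.3, -0.2]
width: 44.9
```

```bash
python3 go.py 618 189 46 88
```

```text
t25.1 tcp [620.8 190.8  66.4] yaw 88.2 w 44.9 F [-1.3  0.3 -0.2] | shift cm [ 2.05  0.17 -0.26] twist 0.2
```

Call:
{"op": "play_rows", "data": {
  "targets": [
    [0.4,0.1,-0.2,0],
    [0.6,0.1,0,0],
    [0.5,0,0,0],
    [0.4,0,0,0],
    [0.1,0,0,0],
    [0,0,0,0],
    [0,0,0,0],
    [0,0,0,0]
  ]
}}

```text
clock: 25.78
tcp_pos: [617.9, 189.3, 45.0]
ee_rot: [[-0.051, -0.998, 0.032], [0.038, 0.03, 0.999], [-0.998, 0.052, 0.036]]
ft_force: [0.0, -0.3, -1.7]
width: 44.8
```

```bash
python3 go.py 618 189 45 88
```

```text
t25.8 tcp [617.9 189.3  45. ] yaw 88.1 w 44.8 F [ 0.  -0.3 -1.7] | shift cm [ 0.   -0.01 -0.03] twist 0.1
```

Release the brown pot, lift off, then go for the orange pot.

Call:
{"op": "play_rows", "data": {
  "targets": [
    [0,0,0,0],
    [0,0,0,0],
    [0,0,0,0],
    [0,0,0,0],
    [0,0,0,0],
    [0,0,0,0],
    [0,0,0,0],
    [0,0,0,0]
  ],
  "jaw": 1
}}

```text
clock: 26.45
tcp_pos: [619.1, 189.6, 46.1]
ee_rot: [[-0.048, -0.998, 0.032], [0.038, 0.031, 0.999], [-0.998, 0.049, 0.037]]
ft_force: [0.2, -0.3, 0.3]
width: 85.9
```

Call:
{"op": "play_rows", "data": {
  "targets": [
    [-1,0,0,0],
    [-2,0,0,0],
    [-3,0,0,0],
    [-3,0,0,0],
    [-3,0,0,0],
    [-2,0,0,0],
    [0,0,0,0],
    [0,0,0,0]
  ]
}}

```text
clock: 27.12
tcp_pos: [624.9, 183.5, 194.7]
ee_rot: [[-0.051, -0.998, 0.032], [0.037, 0.03, 0.999], [-0.998, 0.052, 0.036]]
ft_force: [0.3, 0.4, 0.0]
width: 85.4
```

```bash
python3 go.py 533 -217 150 88
```

```text
t27.1 tcp [624.9 183.5 194.7] yaw 88.1 w 85.4 F [0.3 0.4 0. ] | shift cm [  3.44   7.72 -40.46] twist 0.1
```

Call:
{"op": "play_rows", "data": {
  "targets": [
    [0,0.5,-2,0],
    [0,0.65,-3.6,0],
    [0,0.65,-3.6,0],
    [0,0.65,-3.6,0],
    [0,0.65,-3.6,0],
    [0,0.65,-3.6,0],
    [0,0.65,-3.6,0],
    [0,0.65,-3.6,0]
  ]
}}

```text
clock: 27.78
tcp_pos: [561.6, -86.8, 180.2]
ee_rot: [[-0.058, -0.998, 0.018], [0.043, 0.016, 0.999], [-0.997, 0.059, 0.042]]
ft_force: [1.1, -0.5, 0.6]
width: 85.4
```

Call:
{"op": "play_rows", "data": {
  "targets": [
    [0,0.65,-3.6,0],
    [0,0.65,-3.6,0],
    [0,0.65,-3,0],
    [0,0.5,-2,0],
    [0,0,-1,0],
    [0,0,0,0],
    [0,0,0,0],
    [0,0,0,0]
  ]
}}

```text
clock: 28.45
tcp_pos: [524.7, -228.2, 167.0]
ee_rot: [[-0.073, -0.997, 0.028], [0.049, 0.024, 0.999], [-0.996, 0.074, 0.047]]
ft_force: [0.5, -0.8, -0.1]
width: 85.4
```

```bash
python3 go.py 533 -217 90 88
```

```text
t28.4 tcp [ 524.7 -228.2  167. ] yaw 88.4 w 85.4 F [ 0.5 -0.8 -0.1] | shift cm [ 7.67 -1.37  0.78] twist 0.4
```

Call:
{"op": "play_rows", "data": {
  "targets": [
    [0,-0.6,0.4,0],
    [0,-0.6,0.4,0],
    [0.5,0,0,0],
    [1.2,0,0,0],
    [1.5,0,0,0],
    [1.5,0,0,0],
    [1,0,0,0],
    [0.5,0,0,0]
  ]
}}

```text
clock: 29.12
tcp_pos: [539.6, -206.8, 103.6]
ee_rot: [[-0.067, -0.998, 0.014], [0.048, 0.011, 0.999], [-0.997, 0.067, 0.047]]
ft_force: [0.7, -0.2, -0.3]
width: 85.8
```

```bash
python3 go.py 533 -217 38 88
```

```text
t29.1 tcp [ 539.6 -206.8  103.6] yaw 89.2 w 85.8 F [ 0.7 -0.2 -0.3] | shift cm [ 6.53  0.21 -1.34] twist 1.2
```

Call:
{"op": "play_rows", "data": {
  "targets": [
    [0,0.1,-0.7,1.2],
    [0,0.1,-0.6,0],
    [0.5,0,0,0],
    [1,0,0,0],
    [1,0,0,0],
    [1,0,0,0],
    [0.5,0,0,0],
    [0,0,0,0]
  ]
}}

```text
clock: 29.78
tcp_pos: [535.2, -218.9, 59.8]
ee_rot: [[-0.065, -0.997, 0.036], [0.047, 0.033, 0.998], [-0.997, 0.067, 0.045]]
ft_force: [-0.7, 0.1, -0.0]
width: 85.2
```

```bash
python3 go.py 534 -217 38 88
```

```text
t29.8 tcp [ 535.2 -218.9   59.8] yaw 87.9 w 85.2 F [-0.7  0.1 -0. ] | shift cm [ 2.19 -0.02  0.09] twist -0.1
```

Call:
{"op": "play_rows", "data": {
  "targets": [
    [0.4,0,0.1,0],
    [0.6,0,0,0],
    [0.6,0,0,0],
    [0.5,0,0,0],
    [0,0,0,0],
    [0,0,0,0],
    [0,0,0,0],
    [0,0,0,0]
  ]
}}

```text
clock: 30.45
tcp_pos: [533.7, -216.3, 36.1]
ee_rot: [[-0.066, -0.997, 0.036], [0.047, 0.033, 0.998], [-0.997, 0.068, 0.045]]
ft_force: [0.0, 0.2, -0.8]
width: 85.3
```

Call:
{"op": "play_rows", "data": {
  "targets": [
    [0,0,0,0],
    [0,0,0,0],
    [0,0,0,0],
    [0,0,0,0],
    [0,0,0,0],
    [0,0,0,0],
    [0,0,0,0],
    [0,0,0,0]
  ],
  "jaw": -1,
  "grip_force": 45
}}

```text
clock: 31.12
tcp_pos: [534.4, -216.8, 37.4]
ee_rot: [[-0.064, -0.997, 0.036], [0.046, 0.033, 0.998], [-0.997, 0.066, 0.044]]
ft_force: [0.0, 0.1, 0.3]
width: 45.0
```

Call:
{"op": "play_rows", "data": {
  "targets": [
    [-1,0,0,0],
    [-2,0,0,0],
    [-3,0,0,0],
    [-3,0,0,0],
    [-3,0,0,0],
    [-2,0,0,0],
    [0,0,0,0],
    [0,0,0,0]
  ]
}}

```text
clock: 31.78
tcp_pos: [541.9, -222.6, 184.3]
ee_rot: [[-0.07, -0.997, 0.036], [0.049, 0.033, 0.998], [-0.996, 0.071, 0.046]]
ft_force: [0.1, -0.6, -0.8]
width: 45.0
```

```bash
python3 go.py 628 -16 120 88
```

```text
t31.8 tcp [ 541.9 -222.6  184.3] yaw 87.9 w 45.0 F [ 0.1 -0.6 -0.8] | shift cm [ 6.82 -8.36 20.64] twist -0.1
```

Call:
{"op": "play_rows", "data": {
  "targets": [
    [0,-0.8,1.5,0],
    [0,-1,2.6,0],
    [0,-1,2.6,0],
    [0,-1,2.6,0],
    [0,-1,2.6,0],
    [0,-1,2.6,0],
    [0,-1,2.4,0],
    [0,-0.8,1.5,0]
  ]
}}

```text
clock: 32.45
tcp_pos: [618.6, -37.6, 176.1]
ee_rot: [[-0.088, -0.995, 0.046], [0.051, 0.042, 0.998], [-0.995, 0.09, 0.047]]
ft_force: [0.7, -0.4, -1.8]
width: 45.2
```

Call:
{"op": "play_rows", "data": {
  "targets": [
    [0,0,0,0],
    [0.8,0,0,0],
    [1.5,0,0,0],
    [1.5,0,0,0],
    [1.5,0,0,0],
    [0.8,0,0,0],
    [0,0,0,0],
    [0,0,0,0]
  ]
}}

```text
clock: 33.12
tcp_pos: [604.9, -33.5, 101.6]
ee_rot: [[-0.106, -0.993, 0.044], [0.052, 0.039, 0.998], [-0.993, 0.108, 0.048]]
ft_force: [0.1, -0.7, -1.0]
width: 44.6
```

```bash
python3 go.py 628 -16 80 88
```

```text
t33.1 tcp [604.9 -33.5 101.6] yaw 87.5 w 44.6 F [ 0.1 -0.7 -1. ] | shift cm [ 2.   -2.46  1.75] twist -0.5
```

Call:
{"op": "play_rows", "data": {
  "targets": [
    [-0.3,-0.5,0.4,0],
    [0,-0.5,0.4,0],
    [0,-0.5,0.4,0],
    [0,-0.5,0.3,0],
    [0,-0.3,0.2,0],
    [0,0,0,0],
    [0,0,0,0],
    [0,0,0,0]
  ]
}}

```text
clock: 33.78
tcp_pos: [635.0, -16.9, 106.6]
ee_rot: [[-0.098, -0.994, 0.044], [0.051, 0.039, 0.998], [-0.994, 0.1, 0.047]]
ft_force: [-0.1, 0.0, -1.0]
width: 44.9
```

```bash
python3 go.py 630 -17 80 88
```

```text
t33.8 tcp [635.  -16.9 106.6] yaw 87.5 w 44.9 F [-0.1  0.  -1. ] | shift cm [ 2.69  0.23 -0.15] twist -0.5
```

Call:
{"op": "play_rows", "data": {
  "targets": [
    [0.4,0,0,0],
    [0.6,0,0,0],
    [0.6,0,0,0],
    [0.6,0,0,0],
    [0.6,0,0,0],
    [0.4,0,0,0],
    [0,0,0,0],
    [0,0,0,0]
  ]
}}

```text
clock: 34.45
tcp_pos: [629.1, -15.4, 70.1]
ee_rot: [[-0.102, -0.994, 0.045], [0.051, 0.04, 0.998], [-0.994, 0.104, 0.047]]
ft_force: [-0.3, 0.4, -0.9]
width: 44.8
```

```bash
python3 go.py 629 -17 45 88; python3 - <<'E'
from m import *
f=robot.grab_frame("scene"); p,a=T["orange"]; draw("scene",f,[rect(-45,103,-45,45,p,a,22),circ(23,p,6)],210,150,140,100,5,"pics/s6.png")
E
```

```text
t34.5 tcp [629.1 -15.4  70.1] yaw 87.4 w 44.8 F [-0.3  0.4 -0.9] | shift cm [ 2.49 -0.25 -0.28] twist -0.6
```

View pics/s6.png

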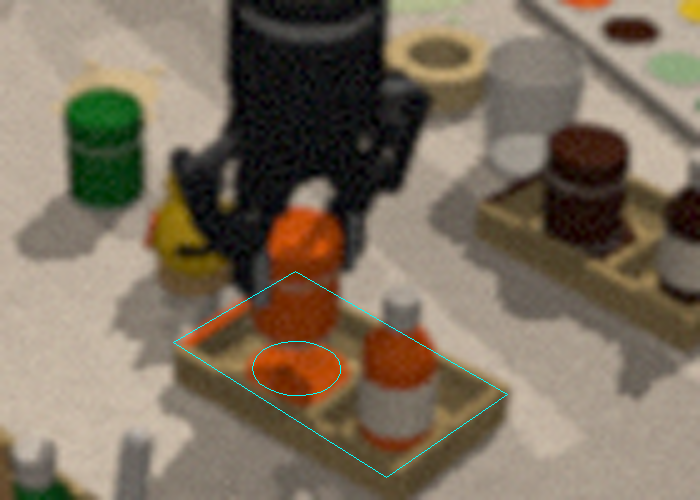

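The brown pot stands well in its bay. The orange pot is above its own bay, and the fingers are clear of the bird.

Call:
{"op": "play_rows", "data": {
  "targets": [
    [0.4,-0.1,-0.1,0],
    [0.5,-0.1,-0.1,0],
    [0.5,-0.1,0,0],
    [0.5,0,0,0],
    [0.4,0,0,0],
    [0,0,0,0],
    [0,0,0,0],
    [0,0,0,0]
  ]
}}

```text
clock: 35.17
tcp_pos: [630.5, -16.6, 44.7]
ee_rot: [[-0.1, -0.994, 0.045], [0.051, 0.04, 0.998], [-0.994, 0.102, 0.047]]
ft_force: [0.1, -0.2, -0.7]
width: 45.0
```

```bash
python3 go.py 629 -17 44 88
```

```text
t35.2 tcp [630.5 -16.6  44.7] yaw 87.4 w 45.0 F [ 0.1 -0.2 -0.7] | shift cm [ 0.08  0.14 -0.05] twist -0.6
```

Call:
{"op": "play_rows", "data": {
  "targets": [
    [0,0,0,0],
    [0,0,0,0],
    [0,0,0,0],
    [0,0,0,0],
    [0,0,0,0],
    [0,0,0,0],
    [0,0,0,0],
    [0,0,0,0]
  ],
  "jaw": 1
}}

```text
clock: 35.83
tcp_pos: [632.1, -16.7, 46.9]
ee_rot: [[-0.096, -0.994, 0.045], [0.051, 0.04, 0.998], [-0.994, 0.098, 0.047]]
ft_force: [0.0, 0.8, -0.6]
width: 85.3
```

Call:
{"op": "play_rows", "data": {
  "targets": [
    [-0.8,0.1,0,0],
    [-1.5,0.15,0,0],
    [-2,0.2,0,0],
    [-2,0.2,0,0],
    [-2,0.2,0,0],
    [-2,0.2,0,0],
    [-1,0,0,0],
    [0,0,0,0]
  ]
}}

```text
clock: 36.5
tcp_pos: [631.1, -22.2, 166.8]
ee_rot: [[-0.1, -0.994, 0.045], [0.051, 0.04, 0.998], [-0.994, 0.102, 0.047]]
ft_force: [0.7, -0.9, 0.1]
width: 85.2
```

```bash
python3 go.py 425 -11 160 88
```

```text
t36.5 tcp [631.1 -22.2 166.8] yaw 87.4 w 85.2 F [ 0.7 -0.9  0.1] | shift cm [ 2.8  20.46  0.16] twist -0.6
```

Call:
{"op": "play_rows", "data": {
  "targets": [
    [0,1.2,0,0],
    [0,2.4,0,0],
    [0,2.4,0,0],
    [0,2.4,0,0],
    [0,2.4,0,0],
    [0,2.4,0,0],
    [0,2.4,0,0],
    [0,2.4,0,0]
  ]
}}

```text
clock: 37.17
tcp_pos: [438.9, -13.7, 177.5]
ee_rot: [[-0.111, -0.993, 0.045], [0.053, 0.039, 0.998], [-0.992, 0.113, 0.048]]
ft_force: [0.2, -0.9, -0.7]
width: 85.5
```

```bash
python3 go.py 425 -11 160 88
```

```text
t37.2 tcp [438.9 -13.7 177.5] yaw 87.4 w 85.5 F [ 0.2 -0.9 -0.7] | shift cm [1.91 1.19 0.13] twist -0.6
```

Call:
{"op": "play_rows", "data": {
  "targets": [
    [0,0,0,0],
    [0.8,0,0,0],
    [1.5,0,0,0],
    [1.5,0,0,0],
    [1.5,0,0,0],
    [0.8,0,0,0],
    [0,0,0,0],
    [0,0,0,0]
  ]
}}

```text
clock: 37.83
tcp_pos: [417.3, -8.3, 107.7]
ee_rot: [[-0.127, -0.991, 0.045], [0.055, 0.039, 0.998], [-0.99, 0.129, 0.049]]
ft_force: [-0.6, -0.0, 0.2]
width: 85.2
```

```bash
python3 go.py 425 -11 38 88
```

```text
t37.8 tcp [417.3  -8.3 107.7] yaw 87.4 w 85.2 F [-0.6 -0.   0.2] | shift cm [ 6.79 -1.68 -0.58] twist -0.6
```

Call:
{"op": "play_rows", "data": {
  "targets": [
    [0,-0.5,-0.2,0],
    [0,-0.5,-0.2,0],
    [0,-0.3,-0.2,0],
    [0.5,0,0,0],
    [0.8,-0.1,0,0],
    [0.8,-0.1,0,0],
    [0.8,0,0,0],
    [0.4,0,0,0]
  ]
}}

```text
clock: 38.5
tcp_pos: [433.1, -14.4, 70.9]
ee_rot: [[-0.12, -0.992, 0.045], [0.054, 0.039, 0.998], [-0.991, 0.123, 0.048]]
ft_force: [-0.2, 1.6, -0.9]
width: 85.1
```

```bash
python3 go.py 425 -11 38 88
```

```text
t38.5 tcp [433.1 -14.4  70.9] yaw 87.4 w 85.1 F [-0.2  1.6 -0.9] | shift cm [3.38 0.41 0.15] twist -0.6
```

Call:
{"op": "play_rows", "data": {
  "targets": [
    [0.5,0.2,0.1,0],
    [0.7,0.1,0,0],
    [0.7,0.1,0,0],
    [0.7,0,0,0],
    [0.5,0,0,0],
    [0,0,0,0],
    [0,0,0,0],
    [0,0,0,0]
  ]
}}

```text
clock: 39.17
tcp_pos: [421.6, -10.6, 35.4]
ee_rot: [[-0.126, -0.991, 0.045], [0.054, 0.039, 0.998], [-0.991, 0.128, 0.049]]
ft_force: [0.6, 0.2, 0.8]
width: 85.5
```

```bash
python3 go.py 425 -11 38 88
```

```text
t39.2 tcp [421.6 -10.6  35.4] yaw 87.4 w 85.5 F [0.6 0.2 0.8] | shift cm [-0.3  -0.3  -0.01] twist -0.6
```

Call:
{"op": "play_rows", "data": {
  "targets": [
    [-0.2,-0.2,0,0],
    [0,0,0,0],
    [0,0,0,0],
    [0,0,0,0],
    [0,0,0,0],
    [0,0,0,0],
    [0,0,0,0],
    [0,0,0,0]
  ]
}}

```text
clock: 39.83
tcp_pos: [426.2, -11.2, 38.8]
ee_rot: [[-0.122, -0.992, 0.045], [0.054, 0.039, 0.998], [-0.991, 0.124, 0.049]]
ft_force: [0.1, 0.2, 0.5]
width: 85.7
```

Call:
{"op": "play_rows", "data": {
  "targets": [
    [0,0,0,0],
    [0,0,0,0],
    [0,0,0,0],
    [0,0,0,0],
    [0,0,0,0],
    [0,0,0,0],
    [0,0,0,0],
    [0,0,0,0]
  ],
  "jaw": -1,
  "grip_force": 45
}}

```text
clock: 40.5
tcp_pos: [426.1, -11.1, 39.1]
ee_rot: [[-0.122, -0.992, 0.045], [0.054, 0.039, 0.998], [-0.991, 0.124, 0.049]]
ft_force: [-0.3, 0.6, 0.7]
width: 44.9
```

Call:
{"op": "play_rows", "data": {
  "targets": [
    [-0.8,0.1,0,0],
    [-1.5,0.2,0,0],
    [-2,0.2,0,0],
    [-2.5,0.3,0,0],
    [-2.5,0.3,0,0],
    [-2.5,0.3,0,0],
    [-2,0.2,0,0],
    [0,0,0,0]
  ]
}}

```text
clock: 41.17
tcp_pos: [423.6, -18.1, 184.1]
ee_rot: [[-0.131, -0.99, 0.045], [0.054, 0.038, 0.998], [-0.99, 0.133, 0.049]]
ft_force: [0.2, -0.4, -0.6]
width: 44.9
```

```bash
python3 go.py 636 -217 150 88
```

```text
t41.2 tcp [423.6 -18.1 184.1] yaw 87.4 w 44.9 F [ 0.2 -0.4 -0.6] | shift cm [ -0.49 -22.25 -19.05] twist -0.6
```

Call:
{"op": "play_rows", "data": {
  "targets": [
    [-0.2,-1,-1.5,0],
    [-0.2,-2.2,-2.1,0],
    [-0.2,-2.3,-2,0],
    [-0.2,-2.3,-2,0],
    [-0.2,-2.3,-2,0],
    [-0.2,-2.3,-2,0],
    [-0.2,-2.3,-2,0],
    [-0.2,-2.3,-2,0]
  ]
}}

```text
clock: 41.83
tcp_pos: [582.3, -181.0, 165.5]
ee_rot: [[-0.141, -0.989, 0.041], [0.059, 0.033, 0.998], [-0.988, 0.143, 0.054]]
ft_force: [0.3, 0.7, -0.8]
width: 45.0
```

Call:
{"op": "play_rows", "data": {
  "targets": [
    [-0.1,-2,-1.5,0],
    [0,-1,-0.7,0],
    [0,0,0,0],
    [0,0,0,0],
    [0,0,0,0],
    [0,0,0,0],
    [0,0,0,0],
    [0,0,0,0]
  ]
}}

```text
clock: 42.5
tcp_pos: [610.0, -206.6, 151.9]
ee_rot: [[-0.151, -0.987, 0.044], [0.063, 0.035, 0.997], [-0.986, 0.154, 0.057]]
ft_force: [-0.3, 0.7, -1.5]
width: 44.8
```

```bash
python3 go.py 636 -217 100 88
```

```text
t42.5 tcp [ 610.  -206.6  151.9] yaw 87.5 w 44.8 F [-0.3  0.7 -1.5] | shift cm [ 4.66 -3.4  -1.22] twist -0.5
```

Call:
{"op": "play_rows", "data": {
  "targets": [
    [0,-0.8,-0.3,0],
    [0,-0.8,-0.3,0],
    [0,-0.8,-0.3,0],
    [0.4,-0.5,-0.2,0],
    [0.8,0,0,0],
    [1,0,0,0],
    [1,0,0,0],
    [0.5,0,0,0]
  ]
}}

```text
clock: 43.17
tcp_pos: [636.5, -216.5, 109.1]
ee_rot: [[-0.146, -0.988, 0.042], [0.061, 0.033, 0.998], [-0.987, 0.149, 0.056]]
ft_force: [-0.1, 0.1, -1.7]
width: 44.6
```

```bash
python3 go.py 637 -217 80 88
```

```text
t43.2 tcp [ 636.5 -216.5  109.1] yaw 87.6 w 44.6 F [-0.1  0.1 -1.7] | shift cm [ 2.86 -0.49 -0.21] twist -0.4
```

Call:
{"op": "play_rows", "data": {
  "targets": [
    [0.4,-0.1,0,0],
    [0.6,-0.1,-0.1,0],
    [0.6,-0.1,-0.1,0],
    [0.6,-0.1,0,0],
    [0.6,-0.1,0,0],
    [0.4,0,0,0],
    [0,0,0,0],
    [0,0,0,0]
  ]
}}

```text
clock: 43.83
tcp_pos: [633.3, -215.5, 69.5]
ee_rot: [[-0.153, -0.987, 0.043], [0.064, 0.033, 0.997], [-0.986, 0.156, 0.058]]
ft_force: [0.3, -0.2, -1.6]
width: 45.0
```

```bash
python3 go.py 637 -217 46 88; python3 - <<'E'
from m import *
f=robot.grab_frame("scene"); p,a=T["green"]; draw("scene",f,[rect(-45,103,-45,45,p,a,22),circ(23,p,6)],140,170,150,110,5,"pics/s7.png")
E
```

```text
t43.8 tcp [ 633.3 -215.5   69.5] yaw 87.6 w 45.0 F [ 0.3 -0.2 -1.6] | shift cm [ 2.25 -0.74 -0.27] twist -0.4
```

View pics/s7.png

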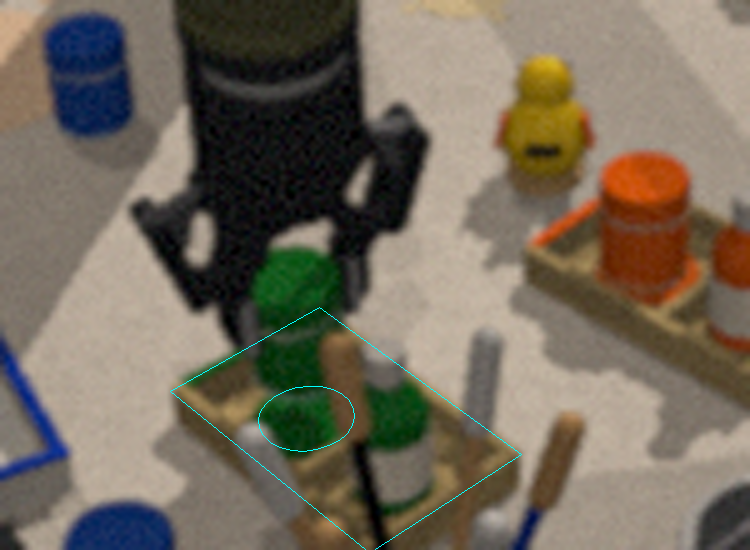

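The orange pot stands in its bay and the green one is lined up, so I lower it.

Call:
{"op": "play_rows", "data": {
  "targets": [
    [0.3,-0.2,-0.1,0],
    [0.5,-0.2,-0.1,0],
    [0.5,-0.2,0,0],
    [0.5,-0.1,0,0],
    [0.2,0,0,0],
    [0,0,0,0],
    [0,0,0,0],
    [0,0,0,0]
  ]
}}

```text
clock: 44.55
tcp_pos: [638.5, -216.9, 47.4]
ee_rot: [[-0.151, -0.988, 0.042], [0.063, 0.033, 0.997], [-0.987, 0.153, 0.057]]
ft_force: [-0.4, -0.5, -1.7]
width: 44.7
```

```bash
python3 go.py 637 -217 46 88
```

```text
t44.5 tcp [ 638.5 -216.9   47.4] yaw 87.6 w 44.7 F [-0.4 -0.5 -1.7] | shift cm [ 0.17  0.13 -0.02] twist -0.4
```

Call:
{"op": "play_rows", "data": {
  "targets": [
    [0.15,0.1,0,0],
    [0.1,0,0,0],
    [0,0,0,0],
    [0,0,0,0],
    [0,0,0,0],
    [0,0,0,0],
    [0,0,0,0],
    [0,0,0,0]
  ]
}}

```text
clock: 45.22
tcp_pos: [637.5, -216.9, 46.0]
ee_rot: [[-0.149, -0.988, 0.042], [0.062, 0.033, 0.998], [-0.987, 0.152, 0.057]]
ft_force: [-0.3, 0.3, -2.1]
width: 44.5
```

Call:
{"op": "play_rows", "data": {
  "targets": [
    [0,0,0,0],
    [0,0,0,0],
    [0,0,0,0],
    [0,0,0,0],
    [0,0,0,0],
    [0,0,0,0],
    [0,0,0,0],
    [0,0,0,0]
  ],
  "jaw": 1
}}

```text
clock: 45.88
tcp_pos: [638.5, -217.3, 47.5]
ee_rot: [[-0.147, -0.988, 0.042], [0.061, 0.033, 0.998], [-0.987, 0.149, 0.056]]
ft_force: [0.1, -0.5, -0.1]
width: 85.6
```

Call:
{"op": "play_rows", "data": {
  "targets": [
    [-0.8,0.15,0,0],
    [-1.5,0.2,0,0],
    [-2,0.3,0,0],
    [-2,0.3,0,0],
    [-2,0.3,0,0],
    [-2,0.3,0,0],
    [-2,0.2,0,0],
    [0,0,0,0]
  ]
}}

```text
clock: 46.55
tcp_pos: [637.6, -224.1, 178.3]
ee_rot: [[-0.152, -0.988, 0.042], [0.063, 0.033, 0.997], [-0.986, 0.154, 0.057]]
ft_force: [0.9, 0.6, 0.9]
width: 85.4
```

```bash
python3 go.py 450 -180 250 88
```

```text
t46.5 tcp [ 637.6 -224.1  178.3] yaw 87.6 w 85.4 F [0.9 0.6 0.9] | shift cm [-3.95 19.78  4.02] twist -0.4
```

Call:
{"op": "play_rows", "data": {
  "targets": [
    [-1,0.5,1.5,0],
    [-1,1,3,0],
    [-0.5,1,3.5,0],
    [-0.3,1,3.5,0],
    [-0.3,1,3.5,0],
    [-0.3,1,3.5,0],
    [-0.3,1,3.5,0],
    [-0.3,1,3.5,0]
  ]
}}

```text
clock: 47.22
tcp_pos: [575.7, 37.4, 245.8]
ee_rot: [[-0.154, -0.987, 0.055], [0.065, 0.045, 0.997], [-0.986, 0.157, 0.057]]
ft_force: [0.7, -0.5, 0.3]
width: 85.1
```

Call:
{"op": "play_rows", "data": {
  "targets": [
    [-0.3,0.5,3.5,0],
    [-0.3,0,3.5,0],
    [-0.3,0,3.5,0],
    [-0.3,0,3.5,0],
    [-0.2,0,3.5,0],
    [0,0,3,0],
    [0,0,1.5,0],
    [0,0,0,0]
  ]
}}

```text
clock: 47.88
tcp_pos: [569.4, 280.6, 276.9]
ee_rot: [[-0.164, -0.985, 0.044], [0.069, 0.033, 0.997], [-0.984, 0.167, 0.063]]
ft_force: [0.5, -0.3, 0.3]
width: 85.3
```

```bash
python3 - <<'E'
from m import *
print(robot.state()["clock"],robot.state()["tcp_pos"])
f=robot.grab_frame("top")
sh=[rect(-45,103,-45,45,p,a,22) for p,a in T.values()]+[circ(23,p,64) for p,a in T.values()]+[rect(-120,120,-60,60,*BT,4),circ(22,BIRD,0)]
draw("top",f,sh,140,85,310,170,2.58,"pics/ov2.png")
f=robot.grab_frame("scene"); draw("scene",f,[],50,120,320,240,2.5,"pics/s8.png")
E
```

```text
47.8833 [569.38631296 280.56089063 276.86805281]
```

View pics/ov2.png

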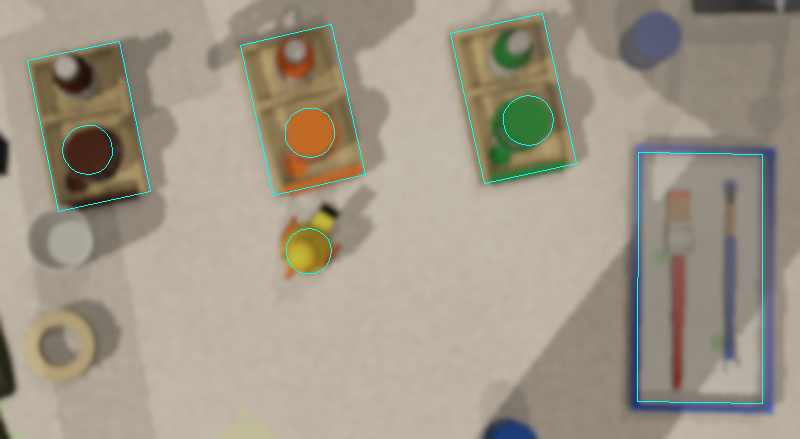

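View pics/s8.png

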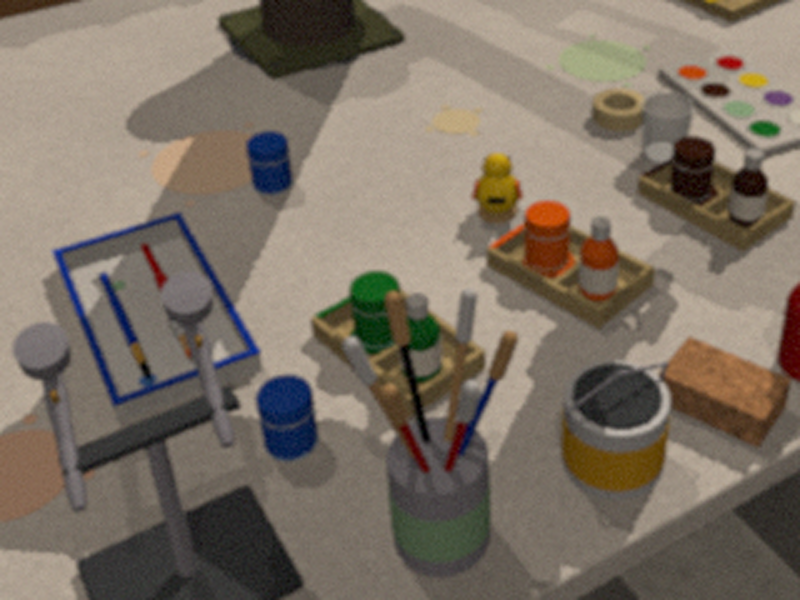

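All three pots stand centred in their bays. The brushes lie apart and flat, and the bird is where it was. I hand in.

```bash
python3 -c "
from rig import robot
print(robot.finish_job())"
```

```text
the job is handed in; nothing more can be done
None
```

I finished the job and handed it in at about 48 s of the 115 s allowed; no verdict was reported. I laid both brushes in the enamel tray, then set the brown, orange and green pots down in their own front bays, releasing each within about 2 mm of the bay floor.

- **Pots:** in the last two pictures all three stand upright, their caps within a few millimetres of the outlines expected at the bay centres.
- **Brushes:** they lie flat and parallel, roughly 50 mm apart and clear of the rim.
- **Bird:** its picture position matches the one at the start, and the highest wrist force I read was about 2 N.
- **Off plan:** the tool slowly tilted to about 0.16 rad during fast moves, and I could not correct it directly. It changed less than 0.05 rad between grasping and releasing each pot, so none of them was set down noticeably tilted. The brush tray outline was also a few millimetres off in the scene view, well inside the tolerance.

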